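# Roll the settled paint tin to the blue tape

### The job

The colour in the small green paint tin has settled, so turn it over by rolling: the tin lies on its side on the grey felt mat; with your fingertips push on the upper half of the tin and roll it along the mat until it comes to rest on the blue tape strip, lying along the strip. Roll it, do not drag it; do not pinch or lift it or let it roll off the mat, and leave the things round the mat where they are.

Things in the scene. Friction and masses are not known exactly. Their poses are not given: they have to be found in the camera images.
- tin: Small green paint tin, a cylinder 68 mm in diameter and 62 mm long, 0.14 to 0.28 kg, lying on its side on the mat with its metal lid towards the robot. Origin: centre of its flat bottom, on the cylinder's axis. z axis: the cylinder's axis, from bottom to lid (level while it lies); x axis: a radius, pointing up at the start, so it turns as the tin rolls.
- tin_mid (a point): Middle of the green tin, on its axis; while it lies on the mat 37 mm above the worktop (the tin's top: 71 mm), also as it rolls. The tin is slippery to the fingers (friction about 0.3) but grips the felt (about 0.9) and rolls with some resistance: let go at 0.05 m/s it coasts about 4 mm, at 0.1 m/s 16 mm.
- mat: Grey felt mat with a thin dark border, fixed to the worktop, 120 x 450 mm and 3 mm thick. Origin: centre of its underside. Its y axis runs along its length (the way the tin rolls), its x axis across it, z up.
- tape_blue: Blue tape strip stuck across the mat, 106 mm long (its x axis, across the mat) and 40 mm wide (its y axis, along the mat), of no noticeable thickness. It lies at one end of the mat, on either side of the tin, 100 to 190 mm from it. Origin: its centre.
- tape_yellow: Yellow tape strip like the blue one, across the other end of the mat; not wanted now. Origin: its centre.
- pot_red: Red tester pot, 49 mm in diameter, 60 mm tall, standing behind the mat; leave it. Origin: centre of its underside.
- pot_orange: Orange tester pot with a dark lid, 49 mm in diameter, 60 mm tall, standing behind the mat; leave it. Origin: centre of its underside.
- tin_red: Small red paint tin, 60 mm in diameter, 55 mm tall, standing behind the mat; leave it. Origin: centre of its underside.
- tape_measure_y: Yellow pocket tape measure, 78 x 54 x 62 mm tall, standing behind the mat; leave it. Origin: centre of its underside.
There are look-alikes about, which are no part of the job. Leave any turquoise look-alike of the tin alone.

How it is judged:
By the outcome, as a careful person would: the job done as asked, in the order asked, and still so for the second after the job is handed in, with the robot touching nothing.
It also fails if it takes over 45 s, if anything falls off the work surface, if the arm or the gripper's body presses on something with over 40 N, if the wrist force passes 120 N, or if a joint passes its speed limit or range.

### The arm

A 7-joint arm with a two-finger parallel gripper is mounted at the origin on the work surface; the furniture and walls round the work are solid. World frame = base frame: x ahead of the robot, y to its left, z up, the work surface at z = 0. Lengths are in m, angles in rad, forces in N, time in s.
With the tool pointing down it reaches from about 0.4 to 0.925 m from the base axis. Payload 4.1 kg.
Tool frame: the origin (TCP) lies on the mounting face of the last link; the fingertips stand 173 mm ahead of it and the grasp point (between the pads) lies 155 mm ahead of it; x points along the fingers, z is the direction in which the jaws open and shut, and the axes are right-handed (so a half turn about x gives the same grasp; the last joint's range is limited). The gripper opens to 85 mm and grips with 20 to 120 N. Pads are 22 mm wide; open, the fingers measure 114 mm over their backs; the gripper's body (76 mm by 85 mm) begins 54 mm behind the grasp point. The pads swing forward as they close: fully open they stand 13 mm farther back than shut.
Start: joints at [1.23, 0.398, 0.045, 1.537, -0.019, 1.207, -0.051], TCP at [0.156, -0.631, 0.405] pointing down, gripper open.
Joint ranges: [-2.82, 2.82], [-0.49, 2.23], [-1.37, 1.46], [0, 2.46], [-1.36, 4.5], [0.23, 2], [-2.94, 2.94]. Speed limits (rad/s): [2.57, 2.57, 3.14, 3.14, 3.14, 3.14, 3.14].

### API

Orientations are given as a unit quaternion [w, x, y, z].
In Python, from station import bot gives the robot as it stands. The module is installed in compiled form; this text tells all that it offers.
- The arm moves only by the tool drive_tool, never from a script. Its argument "commands" is a list of rows, each an object with "delta_pos": the shift along the tool's x, y, z in m, a list of three; "yaw": the turn about the tool's x in rad. In form: [{"delta_pos": [dx, dy, dz], "yaw": yaw}, ...]. A call has 1 to 10 rows; each row is the pose to reach, as a shift and turn from the pose commanded when the call began, along the tool's axes at that moment; what a row does not reach only later rows make up. A row lasts 1/8 s, in which the tool goes at most 62.5 mm and 10.7 degrees, less where a joint would pass 70% of its speed; a pose out of reach is approached as far as the arm can. A call with a gripper value outside its range is refused whole. "jaw" is the opening, from -1 (shut) to 1 (fully open), set as the call begins (left out, the last holds). The fingers move at their own pace and stop on an object; the grip force is fixed at half the most. Time passes only in rows, so rows that repeat a pose let the fingers close. It gives the time, the measured TCP pose, the force and the opening at its end, in the units of the state.
- bot.sense(): the state, without advancing time (a new reading comes with each control period).
- bot.snapshot(name): name is "scene" or "top" or "wrist"; returns a dict with "image" (480x640x3 uint8, red, green, blue), "depth" (480x640 float32, m along the optical axis (not along the pixel's ray), 0 where there is no reading), "intrinsics" (3x3 intrinsics, pixels), "rvec" (rotation vector, rad) and "tvec" (3), from world to camera coordinates, as OpenCV has them. Camera axes: x right, y down, z forward; pixel columns grow to the right and rows downward; lengths in m; the calibration is good to about 2 mm. The wrist camera is an equidistant fisheye: a pixel r from the principal point sees the ray r / f radians off the axis. A picture is of the moment at which its call begins.
- bot.finish_job(): hands the job in, once; it reports no verdict.
The state is a dict: "clock": time; "joint_positions": joint angles; "qd": joint speeds; "joint_torque": joint torques, N m; "tool_pos": TCP position; "tool_rot": TCP orientation; "wrist_force": force on the tool from outside, world axes, zero at the start; "ft_torque": the same for the moment, N m; "width": finger opening in m.
Only numpy, scipy, OpenCV 4.12 (cv2) and the standard library are available. Lean on these libraries where they do the work, as an engineer would, in place of code of your own. Each camera call takes 0.05 s, during which the arm holds its last target. There are 200 camera calls.

## Working session

There is one attempt and no reset: what is moved stays moved. The work goes in short steps, Python scripts to look and compute and a tool call to move; the robot and the scene stay as the last step left them, time stands still between calls to the robot, and variables do not carry over. Pictures are saved under pics/ and viewed, about 8 in all and at most 12, crops included, and the job is handed in when it is done.

Besides the shell and the picture viewer there is one more tool, called as name([rows], argument=value, ...), one row to a line, values as JSON. drive_tool: Moves the arm, as the interface text tells. Its arguments: {"type":"object","properties":{"commands":{"type":"array"},"jaw":{"type":"number"}},"required":["commands"]}

```bash
mkdir -p pics
cat > h.py <<'E'
import numpy as np, cv2
from station import bot
def save(n,im): cv2.imwrite('pics/'+n,cv2.cvtColor(im,cv2.COLOR_RGB2BGR))
def cast(s,px,z):
    """pinhole pixels -> world points on plane z"""
    R,_=cv2.Rodrigues(np.array(s['rvec'],float)); t=np.array(s['tvec'],float).ravel()
    px=np.atleast_2d(np.array(px,float)); K=np.array(s['intrinsics'])
    d=np.c_[px,np.ones(len(px))]@np.linalg.inv(K).T@R; c=-R.T@t
    return c+d*((z-c[2])/d[:,2])[:,None]
def cloud(s):
    R,_=cv2.Rodrigues(np.array(s['rvec'],float)); t=np.array(s['tvec'],float).ravel()
    v,u=np.mgrid[:480,:640]; z=s['depth']; K=np.array(s['intrinsics'])
    p=np.stack([(u-K[0,2])/K[0,0]*z,(v-K[1,2])/K[1,1]*z,z],-1)
    return (p-t)@R
E
python3 - <<'E'
from h import *
a=bot.snapshot('scene');b=bot.snapshot('top')
save('a.png',np.vstack([cv2.resize(a['image'],(400,300)),cv2.resize(b['image'],(400,300))]));save('b.png',b['image']);save('s.png',a['image'])
for s in(a,b):
    R,_=cv2.Rodrigues(s['rvec']);print(-R.T@np.array(s['tvec']).ravel(),s['intrinsics'])
s=bot.sense();print(s['clock'],s['tool_pos'],s['tool_rot'],s['width'])
E
```

```text
[-0.05908166 -0.41707168  0.58095748] [[475.99635586   0.         326.75088933]
 [  0.         475.99635586 239.18429206]
 [  0.           0.           1.        ]]
[ 0.32687095 -0.12388537  0.89785348] [[441.92021206   0.         317.2956909 ]
 [  0.         441.92021206 244.27100591]
 [  0.           0.           1.        ]]
0.1 [ 0.15561257 -0.63083554  0.40377749] [ 0.55616591  0.43636271  0.55717864 -0.43568225] 0.08526557567245883
```

View pics/b.png

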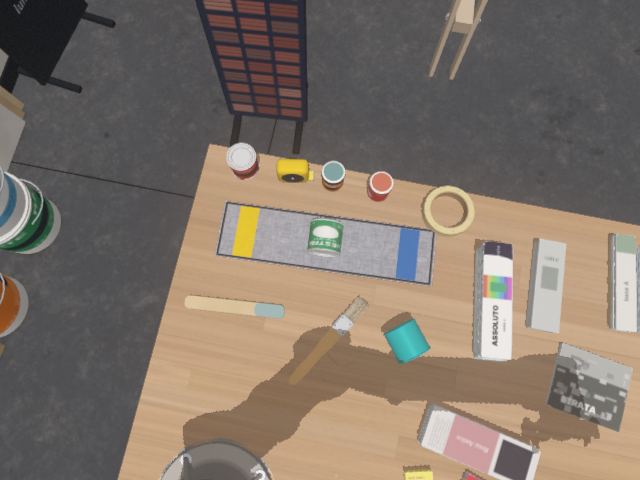

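View pics/s.png

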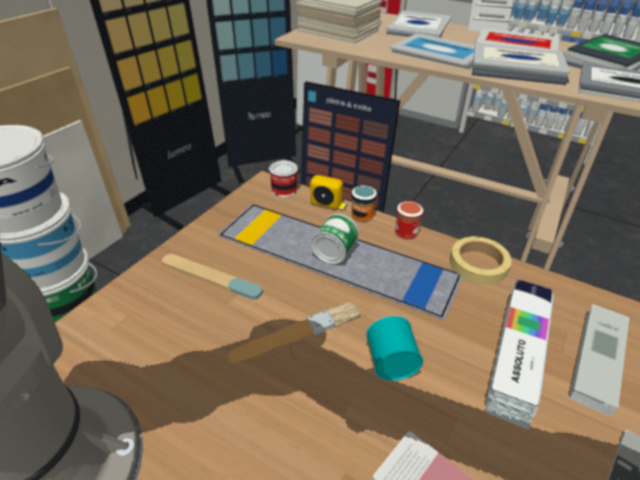

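The top view shows the green tin at (326,237) on the mat and the blue strip at (408,254). The yellow strip is at (245,232).

Things that could be mistaken for the tin, by top-view pixel:
- the turquoise cylinder at (407,341), which is off the mat
- the big green bucket at (30,220), which is on the floor
- the red tin at (242,160) and the orange pot with its teal-looking lid at (333,175), both standing behind the mat

I choose (326,237): it is green, lies on the mat and has its lid towards the robot.

```bash
cat > meas.py <<'E'
from h import *
def mask(s,lo,hi,box):
    h=cv2.cvtColor(s['image'],cv2.COLOR_RGB2HSV);m=cv2.inRange(h,lo,hi)
    k=np.zeros_like(m);x0,y0,x1,y1=box;k[y0:y1,x0:x1]=255;m&=k
    c=max(cv2.findContours(m,cv2.RETR_EXTERNAL,cv2.CHAIN_APPROX_NONE)[0],key=cv2.contourArea)
    return c[:,0,:].astype(float)
E
python3 - <<'E'
from meas import *
a=bot.snapshot('scene');b=bot.snapshot('top')
save('crop.png',np.hstack([cv2.resize(b['image'][150:300,200:440],(400,250),interpolation=2),cv2.resize(a['image'][180:320,210:470],(400,250),interpolation=2)]))
for n,s,bb,yb in(('top',b,(390,215,425,290),(225,200,265,265)),('scene',a,(395,255,450,315),(225,205,290,250))):
    C={}
    for c,lo,hi,box in(('blue',(100,120,60),(125,255,255),bb),('yel',(18,140,120),(32,255,255),yb)):
        P=cast(s,mask(s,lo,hi,box),.003)[:,:2].astype(np.float32)
        r=cv2.minAreaRect(P);C[c]=np.array(r[0]);print(n,c,r)
    d=C['blue']-C['yel'];print('dir',d,np.degrees(np.arctan2(d[1],d[0])))
    g=mask(s,(55,80,30),(85,255,255),(295,200,365,265))
    print('green px',g.min(0),g.max(0),g.mean(0))
    W=cloud(s);u=W[200:270,290:365].reshape(-1,3);u=u[(u[:,2]>.02)&(u[:,2]<.1)]
    print('cloud',u.min(0),u.max(0),np.percentile(u,[2,50,98],axis=0))
    # pots etc. by height
    m=((W[...,2]>.03)&(W[...,2]<.12)&(W[...,0]>.3)&(W[...,0]<.9)&(abs(W[...,1])<.5)).astype(np.uint8)
    N,l,st,_=cv2.connectedComponentsWithStats(m)
    for i in range(1,N):
        if st[i,4]>150:
            q=W[l==i];print(st[i],np.percentile(q,[2,98],axis=0).round(3).tolist())
E
```

```text
top blue ((0.5374581217765808, -0.273693323135376), (0.10303021967411041, 0.03709150850772858), 3.2533316612243652)
top yel ((0.517666220664978, 0.06416472792625427), (0.10598265379667282, 0.03873813897371292), 3.3346505165100098)
dir [ 0.0197919  -0.33785805] -86.64741480163843
green px [309. 220.] [341. 244.] [326.45652174 230.30434783]
cloud [ 0.49419458 -0.13777241  0.02015085] [ 0.56060724 -0.06577666  0.07477419] [[ 0.49613489 -0.13358677  0.024554  ]
 [ 0.52404477 -0.10256533  0.06555396]
 [ 0.55733964 -0.07080989  0.07266876]]
[227 143  30  32 758] [[0.629, 0.071, 0.033], [0.684, 0.125, 0.058]]
[276 158  33  22 639] [[0.636, -0.04, 0.032], [0.674, 0.021, 0.065]]
[322 161  24  27 511] [[0.637, -0.114, 0.033], [0.681, -0.071, 0.064]]
[369 171  25  27 521] [[0.634, -0.213, 0.035], [0.678, -0.169, 0.063]]
[ 307  219   37   37 1099] [[0.496, -0.134, 0.033], [0.557, -0.071, 0.073]]
[ 478  241   35  120 3863] [[0.364, -0.481, 0.032], [0.578, -0.414, 0.052]]
[ 384  319   47   45 1204] [[0.324, -0.326, 0.039], [0.395, -0.256, 0.07]]
scene blue ((0.5354189276695251, -0.2740064859390259
[... 295 characters left out ...]
ud [ 0.49144191 -0.13757977  0.02006655] [ 0.65855689 -0.00867718  0.07085466] [[ 0.49387498 -0.13507591  0.0212561 ]
 [ 0.51391661 -0.10576181  0.05211328]
 [ 0.64176834 -0.03691954  0.06979252]]
[269 161  28  24 574] [[0.626, 0.07, 0.031], [0.682, 0.125, 0.055]]
[310 175  33  25 618] [[0.634, -0.041, 0.031], [0.667, 0.019, 0.062]]
[351 186  25  25 518] [[0.635, -0.115, 0.031], [0.678, -0.072, 0.06]]
[396 202  27  26 570] [[0.632, -0.214, 0.031], [0.674, -0.171, 0.06]]
[ 310  214   49   43 1327] [[0.494, -0.136, 0.031], [0.557, -0.074, 0.07]]
[ 489  279   64  135 5600] [[0.361, -0.484, 0.031], [0.576, -0.416, 0.05]]
[ 366  316   57   55 2247] [[0.321, -0.332, 0.032], [0.391, -0.255, 0.067]]
```

View pics/crop.png

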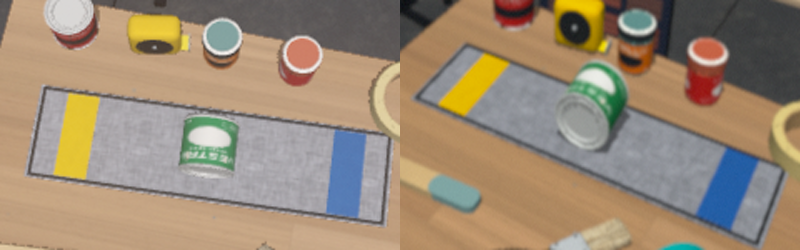

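The crop confirms the choice: green label, lid towards the robot, lying on the mat, with the blue strip to its right. Next I work out the tool axes, the tin's heading and the first moves.

```bash
cat > tin.py <<'E'
from meas import *
from scipy.spatial.transform import Rotation as Rn
d=np.array([.0575,-.9983]); n=np.array([.9983,.0575]); B=np.array([.5365,-.2738])
def tool():
    s=bot.sense();q=s['tool_rot'];return np.array(s['tool_pos']),Rn.from_quat([q[1],q[2],q[3],q[0]]).as_matrix(),s
def rel(p):  # (across, along) the mat from blue centre
    p=np.asarray(p)[...,:2]-B; return np.stack([p@n,p@d],-1)
E
python3 - <<'E'
from tin import *
p,R,s=tool();print(p,'\n',R.round(4))
for name in('top','scene'):
    c=bot.snapshot(name);W=cloud(c);h=cv2.cvtColor(c['image'],cv2.COLOR_RGB2HSV)
    q=W[(W[...,2]>.012)&(W[...,2]<.09)&(W[...,0]>.47)&(W[...,0]<.585)&(W[...,1]>-.18)&(W[...,1]<-.03)]
    a=rel(q);r=np.percentile(a,[1,99],axis=0);print(name,r,q[:,2].max())
    # ridge per across-slice: circle centre (along,z) with radius .034
    from scipy.optimize import least_squares as ls
    f=lambda v:np.hypot(a[:,1]-v[0]-v[2]*(a[:,0]-v[3]*0-np.mean(r[:,0])),q[:,2]-v[1])-.034
    lab=(a[:,0]>r[0,0]+.006)
    v=ls(lambda v:f(v)[lab],[a[:,1].mean(),.037,0,0],loss='soft_l1',f_scale=.002).x;print('along,z,skew',v[:3])
tgt=np.append(B+d*(-.171-.034-.011-.030),.0)
for z in(.38,):
    T=np.append(tgt[:2]-n*.008,z);print('target',T,'tool delta',R.T@(T-p))
print('yaw wanted: n in tool', R.T@np.append(n,0),'ang',np.degrees(np.arctan2(*(R.T@np.append(n,0))[1:])))
E
```

```text
[ 0.15564779 -0.63091537  0.40406354] 
 [[-3.000e-04  9.709e-01  2.395e-01]
 [ 1.100e-03  2.395e-01 -9.709e-01]
 [-1.000e+00 -0.000e+00 -1.200e-03]]
top [[-0.0298681  -0.20401636]
 [ 0.03066825 -0.13990524]] 0.07514562482711298
along,z,skew [-0.17197414  0.03686306 -0.02431015]
scene [[-0.03241859 -0.20263351]
 [ 0.02967391 -0.13914604]] 0.07150516110304536
along,z,skew [-0.17322817  0.03513006 -0.00916919]
target [ 0.5143686 -0.0286782  0.38     ] tool delta [ 0.02463395  0.49251974 -0.49876523]
yaw wanted: n in tool [-2.59121023e-04  9.83016286e-01  1.83270438e-01] ang 79.43920248623397
```

drive_tool([
  {"delta_pos": [0.008, 0.042, -0.042], "yaw": -0.139},
  {"delta_pos": [0.016, 0.084, -0.084], "yaw": -0.277},
  {"delta_pos": [0.024, 0.126, -0.126], "yaw": -0.416},
  {"delta_pos": [0.032, 0.168, -0.168], "yaw": -0.554},
  {"delta_pos": [0.04, 0.21, -0.21], "yaw": -0.693},
  {"delta_pos": [0.048, 0.252, -0.252], "yaw": -0.832},
  {"delta_pos": [0.056, 0.294, -0.294], "yaw": -0.97},
  {"delta_pos": [0.064, 0.336, -0.336], "yaw": -1.109},
  {"delta_pos": [0.072, 0.378, -0.378], "yaw": -1.247},
  {"delta_pos": [0.08, 0.42, -0.42], "yaw": -1.386},
], jaw=-0.5)

```text
clock: 1.55
tool_pos: [0.4636, -0.1212, 0.3248]
tool_rot: [0.707, -0.022, 0.706, 0.021]
wrist_force: [0.4, 0.1, 0.4]
width: 0.0218
```

Run:
```python
from tin import *
p,R,s=tool();print(s['clock'],p,s['width'],s['wrist_force'],'\n',R.round(4))
T=np.array([.5224,-.0283,.30]);print(R.T@(T-p))
```

```text
1.55 [ 0.46358218 -0.12119655  0.32484027] 0.021753574259096027 [0.36875194 0.12255489 0.3941595 ] 
 [[ 1.100e-03 -6.110e-02  9.981e-01]
 [-8.000e-04  9.981e-01  6.110e-02]
 [-1.000e+00 -9.000e-04  1.000e-03]]
[0.02482789 0.08915097 0.06435857]
```

drive_tool([
  {"delta_pos": [0.01, 0.045, 0.032], "yaw": 0},
  {"delta_pos": [0.025, 0.089, 0.064], "yaw": 0.003},
  {"delta_pos": [0.04, 0.089, 0.064], "yaw": 0.003},
  {"delta_pos": [0.04, 0.089, 0.064], "yaw": 0.003},
])

```text
clock: 2.05
tool_pos: [0.5208, -0.0306, 0.2834]
tool_rot: [0.706, -0.019, 0.708, 0.019]
wrist_force: [0.6, -0.9, 0.8]
width: 0.0214
```

Run:
```python
from tin import *
p,R,s=tool();print(s['clock'],p,s['width'],'\n',R.round(4), 'nominal tip z',p[2]-.173)
for name in('scene','top'):
    c=bot.snapshot(name);W=cloud(c)
    if name=='scene': save('tip.png',cv2.resize(c['image'][100:300,230:470],(720,600),interpolation=2))
    m=(abs(W[...,0]-p[0])<.05)&(abs(W[...,1]-p[1])<.03)&(W[...,2]>.012)&(W[...,2]<.2)
    q=W[m]
    if len(q):
        z=np.sort(q[:,2]);print(name,len(q),z[:10].round(4));t=q[q[:,2]<z[0]+.02];print('tips rel across/along',np.percentile(rel(t)-rel(p),[5,95],axis=0))
```

```text
2.05 [ 0.52083521 -0.03064156  0.28335039] 0.0214439033410392 
 [[-3.600e-03 -5.430e-02  9.985e-01]
 [-4.000e-04  9.985e-01  5.430e-02]
 [-1.000e+00 -2.000e-04 -3.600e-03]] nominal tip z 0.11035038903019789
scene 1109 [0.1086 0.109  0.1091 0.1096 0.1096 0.1097 0.1098 0.11   0.1101 0.1103]
tips rel across/along [[-0.02566055 -0.0048147 ]
 [ 0.0109807   0.01180399]]
```

View pics/tip.png

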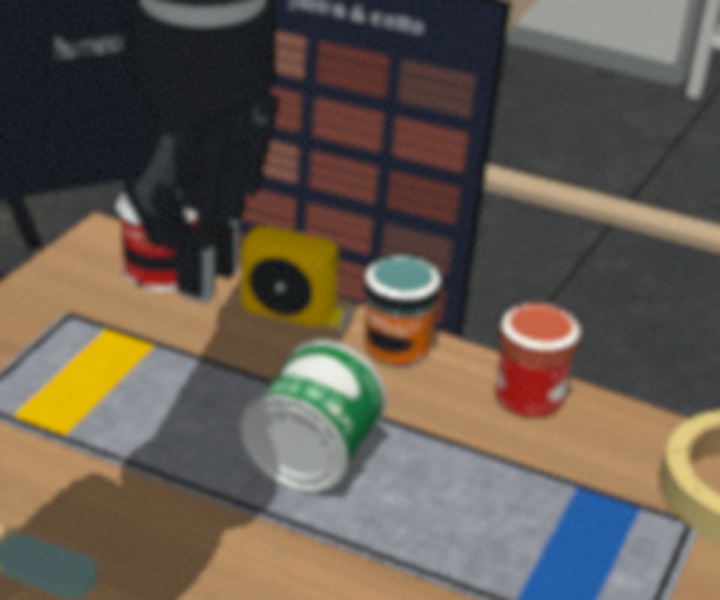

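The crop shows both fingers above the mat behind the tin, tips near (205,280). The depth-measured tip height of about 0.109 m matches the nominal figure. I lower the tips to about 0.054 m and close the gap.

drive_tool([
  {"delta_pos": [0.02, 0, 0], "yaw": 0},
  {"delta_pos": [0.04, 0, 0], "yaw": 0},
  {"delta_pos": [0.054, 0, 0], "yaw": 0},
  {"delta_pos": [0.056, 0, 0], "yaw": 0},
  {"delta_pos": [0.056, -0.008, 0], "yaw": 0},
  {"delta_pos": [0.056, -0.016, 0], "yaw": 0},
  {"delta_pos": [0.056, -0.022, 0], "yaw": 0},
  {"delta_pos": [0.056, -0.022, 0], "yaw": 0},
])

```text
clock: 3.15
tool_pos: [0.523, -0.0531, 0.2289]
tool_rot: [0.707, -0.019, 0.707, 0.018]
wrist_force: [-0.5, 0.2, 0.5]
width: 0.0215
```

```bash
cat > loc.py <<'E'
from tin import *
from scipy.optimize import least_squares as ls
def loc():
    p,R,s=tool();print('t',s['clock'],'tcp',rel(p).round(4),p[2].round(4),'F',np.round(s['wrist_force'],1),'R z',R[:,2].round(4),'w',round(s['width'],4))
    front=rel(p)[1]+.013
    for name in('top','scene'):
        c=bot.snapshot(name);W=cloud(c);A=rel(W)
        m=(W[...,2]>.012)&(W[...,2]<.078)&(abs(A[...,0])<.045)&(A[...,1]>front)&(A[...,1]<front+.085)
        h=cv2.cvtColor(c['image'],cv2.COLOR_RGB2HSV);g=m&(h[...,0]>55)&(h[...,0]<90)&(h[...,1]>80)
        a=A[m];z=W[...,2][m];r=np.percentile(a,[1,99],axis=0)
        a2=A[g];z2=W[...,2][g];mu=a2[:,0].mean()
        v=ls(lambda v:np.hypot(a2[:,1]-v[0]-v[1]*(a2[:,0]),z2-.0365)-.034,[a2[:,1].mean(),0],loss='soft_l1',f_scale=.001).x
        print(name,len(a2),'extent',r.round(4).tolist(),'along',v[0].round(4),'skew',v[1].round(3))
E
python3 -c "
from loc import *
loc()"
```

```text
t 3.15 tcp [-0.0008 -0.2211] 0.2289 F [-0.5  0.2  0.5] R z [9.986e-01 5.240e-02 5.000e-04] w 0.0215
top 134 extent [[-0.0289, -0.166], [0.0314, -0.1392]] along -0.1722 skew -0.026
scene 405 extent [[-0.0323, -0.2027], [0.0297, -0.1391]] along -0.1739 skew -0.029
```

drive_tool([
  {"delta_pos": [0.001, -0.004, 0], "yaw": -0.003},
  {"delta_pos": [0.001, -0.008, 0], "yaw": -0.005},
  {"delta_pos": [0.001, -0.012, 0], "yaw": -0.005},
  {"delta_pos": [0.001, -0.017, 0], "yaw": -0.005},
  {"delta_pos": [0.001, -0.022, 0], "yaw": -0.005},
  {"delta_pos": [0.001, -0.028, 0], "yaw": -0.005},
  {"delta_pos": [0.001, -0.034, 0], "yaw": -0.005},
  {"delta_pos": [0.001, -0.04, 0], "yaw": -0.005},
  {"delta_pos": [0.001, -0.045, 0], "yaw": -0.005},
  {"delta_pos": [0.001, -0.048, 0], "yaw": -0.005},
])

```text
clock: 4.5
tool_pos: [0.527, -0.0906, 0.2365]
tool_rot: [0.707, -0.019, 0.707, 0.025]
wrist_force: [-23.5, 21.3, 71.9]
width: 0.0214
```

```bash
python3 -c "
from loc import *
loc();save('p1.png',bot.snapshot('top')['image'][150:300,200:440])"
```

```text
t 4.5 tcp [ 0.0011 -0.1834] 0.2365 F [-23.5  21.3  71.9] R z [ 9.98e-01  6.33e-02 -2.00e-04] w 0.0214Traceback (most recent call last):
  File "<string>", line 3, in <module>
    loc();save('p1.png',bot.snapshot('top')['image'][150:300,200:440])
    ~~~^^
  File "loc.py", line 10, in loc
    a=A[m];z=W[...,2][m];r=np.percentile(a,[1,99],axis=0)
                           ~~~~~~~~~~~~~^^^^^^^^^^^^^^^^^
    return _quantile_unchecked(
        a, q, axis, out, overwrite_input, method, keepdims, weights)
    return _ureduce(a,
                    func=_quantile_ureduce_func,
    ...<5 lines>...
                    overwrite_input=overwrite_input,
                    method=method)
    r = func(a, **kwargs)
    result = _quantile(arr,
                       quantiles=q,
    ...<2 lines>...
                       out=out,
                       weights=wgt)
    slices_having_nans = np.isnan(arr[-1, ...])
                                  ~~~^^^^^^^^^
IndexError: index -1 is out of bounds for axis 0 with size 0
```

Bad contact: the fingers have ridden up onto the tin, with 72 N vertical force. I lift straight away.

drive_tool([
  {"delta_pos": [-0.02, 0, 0], "yaw": 0},
  {"delta_pos": [-0.04, 0.004, 0], "yaw": 0},
  {"delta_pos": [-0.05, 0.03, 0], "yaw": 0},
  {"delta_pos": [-0.05, 0.06, 0], "yaw": 0},
  {"delta_pos": [-0.05, 0.06, 0], "yaw": 0},
])

```text
clock: 5.18
tool_pos: [0.5218, -0.0379, 0.278]
tool_rot: [0.707, -0.022, 0.707, 0.023]
wrist_force: [-0.2, -0.5, -0.0]
width: 0.0214
```

```bash
python3 -c "
from loc import *
a=bot.snapshot('top')['image'];b=bot.snapshot('scene')['image']
save('p1.png',np.hstack([cv2.resize(a[150:300,200:440],(400,250)),cv2.resize(b[130:310,210:470],(400,250))]))
loc()"
```

```text
t 5.275 tcp [-0.0012 -0.2334] 0.2776 F [-0.1 -0.2 -0.2] R z [ 9.982e-01  5.920e-02 -4.000e-04] w 0.0213
top 431 extent [[-0.0294, -0.1807], [0.0314, -0.136]] along -0.1479 skew -0.018
scene 222 extent [[-0.0318, -0.1793], [0.0301, -0.1358]] along -0.1464 skew 0.009
```

View pics/p1.png

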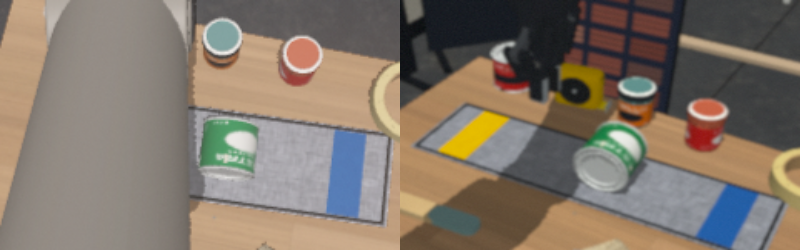

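The picture shows the tin has rolled a little: the white label has turned, and it is now at about (230,148) in the left pane. It is still straight on the mat, and nothing else has moved. The contact was too high on the tin, so I'll use a lower tip, still above the axis. First I re-measure with a wider window.

```bash
sed -i 's/front+.085/front+.16/; s/h\[...,0\]<90)/h[...,0]<88)/' loc.py; python3 -c "
from loc import *
loc()
# finger profile: pixels near the tips in scene view
p,R,s=tool();c=bot.snapshot('scene');W=cloud(c);A=rel(W)-rel(p)
m=(abs(A[...,0])<.04)&(abs(A[...,1])<.03)&(W[...,2]>.085)&(W[...,2]<.16)
for z0 in np.arange(.09,.15,.005):
    k=m&(abs(W[...,2]-z0)<.0025)
    if k.sum()>3: print(round(z0-(p[2]-.173),4),k.sum(),np.percentile(A[k],[5,95],axis=0).round(4).tolist())
"
```

```text
t 5.375 tcp [-0.0012 -0.2326] 0.2774 F [ 0.2 -0.2  0.1] R z [ 9.984e-01  5.720e-02 -6.000e-04] w 0.0215
top 497 extent [[-0.0292, -0.1805], [0.0314, -0.1161]] along -0.1481 skew -0.031
scene 360 extent [[-0.0316, -0.179], [0.0305, -0.1153]] along -0.1493 skew -0.02
0.0006 34 [[-0.0187, -0.0067], [0.012, 0.0102]]
0.0056 35 [[-0.0237, -0.0025], [0.0123, 0.0115]]
0.0106 50 [[-0.0257, -0.0052], [0.0129, 0.0117]]
0.0156 48 [[-0.0258, -0.0046], [0.0121, 0.0116]]
0.0206 53 [[-0.0256, -0.0045], [0.0133, 0.011]]
0.0256 50 [[-0.0261, -0.0053], [0.0116, 0.0116]]
0.0306 49 [[-0.0258, -0.0043], [0.0134, 0.0118]]
0.0356 36 [[-0.0241, 0.0011], [0.0139, 0.0116]]
0.0406 28 [[-0.0242, 0.0015], [0.0202, 0.0133]]
```

drive_tool([
  {"delta_pos": [0.03, 0, 0], "yaw": 0},
  {"delta_pos": [0.055, 0, 0], "yaw": 0},
  {"delta_pos": [0.06, -0.01, 0.001], "yaw": 0},
  {"delta_pos": [0.06, -0.022, 0.001], "yaw": 0},
  {"delta_pos": [0.06, -0.032, 0.001], "yaw": 0},
  {"delta_pos": [0.06, -0.037, 0.001], "yaw": 0},
  {"delta_pos": [0.06, -0.042, 0.001], "yaw": 0},
  {"delta_pos": [0.06, -0.047, 0.001], "yaw": 0},
  {"delta_pos": [0.06, -0.05, 0.001], "yaw": 0},
])

```text
clock: 6.65
tool_pos: [0.5259, -0.0904, 0.2177]
tool_rot: [0.707, -0.021, 0.707, 0.021]
wrist_force: [-0.9, 0.0, -0.5]
width: 0.0216
```

```bash
python3 -c "
from loc import *
loc()"
```

```text
t 6.65 tcp [-1.000e-04 -1.837e-01] 0.2177 F [-0.9  0.  -0.5] R z [9.983e-01 5.910e-02 1.000e-04] w 0.0216Traceback (most recent call last):
  File "<string>", line 3, in <module>
    loc()
    ~~~^^
  File "loc.py", line 10, in loc
    a=A[m];z=W[...,2][m];r=np.percentile(a,[1,99],axis=0)
                           ~~~~~~~~~~~~~^^^^^^^^^^^^^^^^^
    return _quantile_unchecked(
        a, q, axis, out, overwrite_input, method, keepdims, weights)
    return _ureduce(a,
                    func=_quantile_ureduce_func,
    ...<5 lines>...
                    overwrite_input=overwrite_input,
                    method=method)
    r = func(a, **kwargs)
    result = _quantile(arr,
                       quantiles=q,
    ...<2 lines>...
                       out=out,
                       weights=wgt)
    slices_having_nans = np.isnan(arr[-1, ...])
                                  ~~~^^^^^^^^^
IndexError: index -1 is out of bounds for axis 0 with size 0
```

The tin moves without resistance now. The arm only hides it from the top camera.

```bash
sed -i "s/^        a=A\[m\];/        if g.sum()<40: print(name,'hidden'); continue\n        a=A[m];/" loc.py; python3 -c "
from loc import *
loc()"
```

```text
t 6.7 tcp [-1.000e-04 -1.834e-01] 0.2177 F [-0.2 -0.1  0.7] R z [ 0.9983  0.0586 -0.    ] w 0.0214
top hidden
scene 429 extent [[-0.031, -0.1665], [0.0306, -0.103]] along -0.1372 skew -0.034
```

drive_tool([
  {"delta_pos": [0, -0.004, 0], "yaw": 0},
  {"delta_pos": [0, -0.009, 0], "yaw": 0},
  {"delta_pos": [0, -0.015, 0], "yaw": 0},
  {"delta_pos": [0, -0.021, 0], "yaw": 0},
  {"delta_pos": [0, -0.027, 0], "yaw": 0},
  {"delta_pos": [0, -0.033, 0], "yaw": 0},
  {"delta_pos": [0, -0.039, 0], "yaw": 0},
  {"delta_pos": [0, -0.043, 0], "yaw": 0},
  {"delta_pos": [0, -0.046, 0], "yaw": 0},
  {"delta_pos": [0, -0.046, 0], "yaw": 0},
])

```text
clock: 8.05
tool_pos: [0.5286, -0.1362, 0.2177]
tool_rot: [0.707, -0.021, 0.707, 0.021]
wrist_force: [0.5, -0.2, 0.6]
width: 0.021
```

```bash
python3 -c "
from loc import *
loc();b=bot.snapshot('scene')['image'];save('p2.png',cv2.resize(b[150:350,230:500],(675,500)))"
```

```text
t 8.05 tcp [-0.     -0.1378] 0.2177 F [ 0.5 -0.2  0.6] R z [ 0.9983  0.0587 -0.    ] w 0.021
top hidden
scene 500 extent [[-0.0299, -0.1172], [0.0321, -0.0537]] along -0.0882 skew -0.036
```

View pics/p2.png

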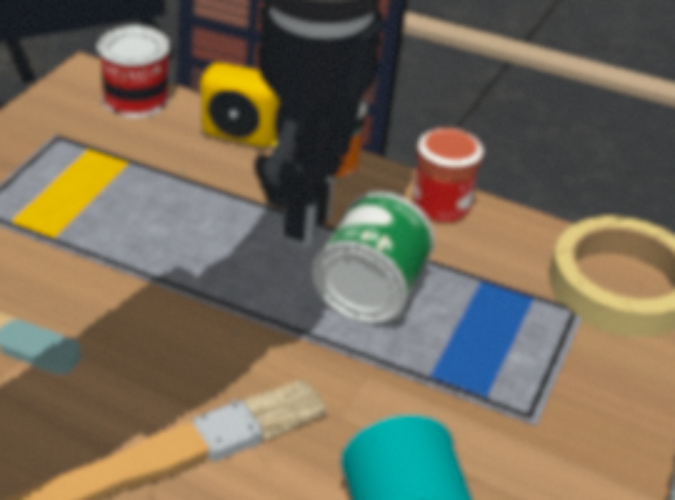

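The tin rolls straight: it is at (375,258) in this crop and the blue strip at (483,338). It sits about 87 mm short, and each push ends with about 6 mm of coasting.

drive_tool([
  {"delta_pos": [0, -0.004, 0], "yaw": 0},
  {"delta_pos": [0, -0.009, 0], "yaw": 0},
  {"delta_pos": [0, -0.015, 0], "yaw": 0},
  {"delta_pos": [0, -0.021, 0], "yaw": 0},
  {"delta_pos": [0, -0.027, 0], "yaw": 0},
  {"delta_pos": [0, -0.033, 0], "yaw": 0},
  {"delta_pos": [0, -0.039, 0], "yaw": 0},
  {"delta_pos": [0, -0.045, 0], "yaw": 0},
  {"delta_pos": [0, -0.05, 0], "yaw": 0},
  {"delta_pos": [0, -0.053, 0], "yaw": 0},
])

```text
clock: 9.45
tool_pos: [0.5317, -0.1893, 0.2177]
tool_rot: [0.707, -0.021, 0.707, 0.021]
wrist_force: [0.8, -0.2, -0.0]
width: 0.0212
```

drive_tool([
  {"delta_pos": [0, 0, 0], "yaw": 0},
  {"delta_pos": [0, 0, 0], "yaw": 0},
  {"delta_pos": [0, 0, 0], "yaw": 0},
])

```text
clock: 9.82
tool_pos: [0.5317, -0.1886, 0.2177]
tool_rot: [0.707, -0.021, 0.707, 0.021]
wrist_force: [-0.9, 0.1, 0.3]
width: 0.0216
```

```bash
python3 -c "
from loc import *
loc()"
```

```text
t 9.825 tcp [ 0.0001 -0.0853] 0.2177 F [-0.9  0.1  0.3] R z [0.9982 0.0595 0.    ] w 0.0216
top hidden
scene 448 extent [[-0.0285, -0.0644], [0.0331, -0.001]] along -0.0333 skew -0.009
```

drive_tool([
  {"delta_pos": [0, -0.005, 0], "yaw": 0},
  {"delta_pos": [0, -0.01, 0], "yaw": 0},
  {"delta_pos": [0, -0.014, 0], "yaw": 0},
  {"delta_pos": [0, -0.018, 0], "yaw": 0},
  {"delta_pos": [0, -0.022, 0], "yaw": 0},
  {"delta_pos": [0, -0.026, 0], "yaw": 0},
  {"delta_pos": [0, -0.029, 0], "yaw": 0},
  {"delta_pos": [0, -0.032, 0], "yaw": 0},
  {"delta_pos": [0, -0.032, 0], "yaw": 0},
  {"delta_pos": [0, -0.032, 0], "yaw": 0},
])

```text
clock: 11.18
tool_pos: [0.5336, -0.2208, 0.2177]
tool_rot: [0.707, -0.021, 0.707, 0.021]
wrist_force: [-0.7, -0.3, 0.1]
width: 0.0216
```

```bash
python3 -c "
from loc import *
loc()"
```

```text
t 11.175 tcp [ 0.0002 -0.0531] 0.2177 F [-0.7 -0.3  0.1] R z [0.9983 0.0591 0.    ] w 0.0216
top hidden
scene 611 extent [[-0.0284, -0.036], [0.0332, 0.028]] along -0.0061 skew -0.017
```

drive_tool([
  {"delta_pos": [0, -0.002, 0], "yaw": 0},
  {"delta_pos": [0, -0.004, 0], "yaw": 0},
  {"delta_pos": [0, -0.006, 0], "yaw": 0},
  {"delta_pos": [0, -0.007, 0], "yaw": 0},
  {"delta_pos": [0, -0.007, 0], "yaw": 0},
  {"delta_pos": [0, 0.02, 0], "yaw": 0},
  {"delta_pos": [0, 0.05, 0], "yaw": 0},
  {"delta_pos": [-0.03, 0.1, 0], "yaw": 0},
  {"delta_pos": [-0.08, 0.16, 0], "yaw": 0},
  {"delta_pos": [-0.1, 0.2, 0], "yaw": 0},
])

```text
clock: 12.52
tool_pos: [0.5218, -0.0197, 0.3194]
tool_rot: [0.707, -0.021, 0.706, 0.021]
wrist_force: [0.4, 0.1, 0.4]
width: 0.0218
```

```bash
python3 -c "
from loc import *
import loc as L
src=open('loc.py').read().replace('front=rel(p)[1]+.013','front=-.06')
exec(src);loc()
a=bot.snapshot('top')['image'];b=bot.snapshot('scene')['image']
save('p3.png',np.hstack([cv2.resize(a[140:300,200:460],(400,246)),cv2.resize(b[150:330,240:500],(400,246))]))"
```

```text
t 12.525 tcp [-0.     -0.2545] 0.3194 F [0.4 0.1 0.4] R z [0.9983 0.0586 0.0018] w 0.0218
top 557 extent [[-0.026, -0.0337], [0.0345, 0.0301]] along -0.0009 skew 0.012
scene 619 extent [[-0.0281, -0.0324], [0.033, 0.0316]] along -0.0028 skew -0.004
```

View pics/p3.png

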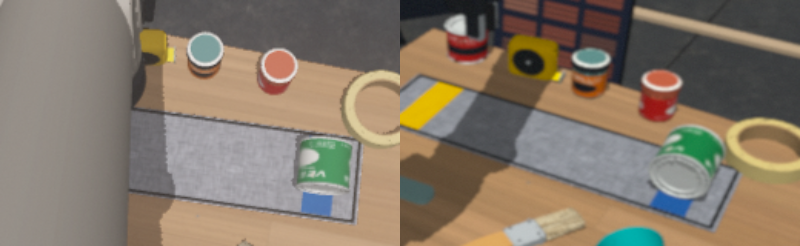

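Both views show the tin lying along the blue strip at (325,163) and (687,162). The fits put it within 3 mm of the strip's centreline with under 1° of skew. The gripper is clear and the pots have not moved.

```bash
python3 -c "
from station import bot
print(bot.finish_job())"
```

```text
the job is handed in; nothing more can be done
None
```

The green tin now lies along the blue strip, rolled there with two fingertips behind it, and I handed the job in at about 12.6 s.

**Last checks:** The tin sits 1 mm short of the strip's centreline in the top view and 3 mm short in the scene view. It is about 3 mm off centre across the mat, and its skew is within 0.7°, though the two views disagree on the sign. The gripper was clear and touching nothing. The things behind the mat looked unmoved in the pictures, but I did not re-measure them. The arm hid the left end of the mat from the top camera.

**What went wrong:** My first push touched the tin too high. The fingers rode up onto it and the wrist read about 72 N upwards and 78 N in total, at the end of that push. That is under the 120 N wrist limit. It came through the fingertips, and I assume the 40 N limit does not cover them, since it names the arm and gripper body. The tin moved about 24 mm during that push and the label showed it turning. With the fingers pressing on it, I cannot rule out a little sliding.

I lifted off and pushed again about 8 mm above the axis. Wrist readings after each of those pushes were about 1 N or less.

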